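Set up the light path for a transmission measurement

TASK

Set up the light path on the green bench, in this order from the lamp to the white sphere: the lens, then the green filter, both standing on the plate between the lamp and the turntable; the blue glass sample on top of the turntable, in its middle; and the iris on the plate between the turntable and the sphere. Stand each piece upright, centred on the white line and square to it, so that the light goes straight through. Leave the amber filter where it stands and do not tip any piece over.

Things in the scene. Friction and masses are not known exactly. Their poses are not given: they have to be found in the camera images.
- bench: The light bench: a flat green plate with black edges, 116 x 526 mm, rows of small dark holes and a thin white centre line along its length, lying on the table; it does not move. Origin: centre of its underside; its top face is 15 mm above that; y runs along the white line, which is the beam's line, x across it. Lamp, turntable and sphere are fixed on the white line; the beam runs level 75 mm above the plate's top.
- lamp: Dark grey box-shaped lamp with cooling fins and a pale glowing round window on either of its two faces along the beam, fixed near one end of the bench (either end). Top 109 mm above the plate, foot 70 mm across x 60 mm along the beam, reaching 32 mm from its axis along the beam. Origin: on the white line at the plate's top.
- sphere: White ball of 72 mm on a post (the measuring sphere) with a grey seam and black ports on both sides along the beam, fixed at the other end of the bench, about 400 mm from the lamp. Top 111 mm above the plate, reaching 39 mm from its axis along the beam. Origin: on the white line at the plate's top.
- turntable: Black round turntable of 80 mm diameter with white graduation ticks, on a dark square base of 84 mm, fixed near the middle of the bench. It does not turn. Origin: on the white line at the plate's top; its flat round top is 38 mm above the origin.
- lens: Clear round lens in a silver ring of 52 mm outside diameter and 14 mm thickness, its centre 75 mm above the underside, total height 101 mm, about 160 g, with a silver foot. Foot 36 (along x) x 56 (along y) x 10 mm on a round post. Origin: centre of the foot's underside; x is the optical axis (normal to the lens), y points across, z up; turned half round it is the same.
- green_filter: Green glass in a black square frame 50 x 50 mm, 10 mm thick, spanning 50 to 100 mm above the underside, about 140 g, with a black foot; its frame's top edge and two strips on its foot are marked green too. Foot 36 (along x) x 56 (along y) x 10 mm on a round post. Origin: centre of the foot's underside; x is the optical axis (normal to the glass), y points across, z up; turned half round it is the same.
- amber_filter: The spare filter: just like the green one but with amber (orange) glass and orange marks on frame and foot. It stays where it is. Foot 36 (along x) x 56 (along y) x 10 mm on a round post. Origin: centre of the foot's underside; x is the optical axis (normal to the glass), y points across, z up; turned half round it is the same.
- iris: Black round iris disc of 52 mm diameter, 10 mm thick, with dark grey leaves, a hole in the middle and a small brass pin on top; disc centre 75 mm above the underside, height 110 mm with the pin, about 140 g, with a black foot. Foot 36 (along x) x 56 (along y) x 10 mm on a round post. Origin: centre of the foot's underside; x is the optical axis (normal to the disc), y points across, z up; turned half round it is the same.
- sample: Blue glass in a white square frame 46 x 46 mm, 10 mm thick, spanning 14 to 60 mm above the underside, on a white foot 40 (along x) x 44 (along y) x 8 mm, no post; height 60 mm, about 110 g. Origin: centre of the foot's underside; x is normal to the glass, y across, z up; turned half round it is the same.
Mind the look-alikes: they are no part of the job. Leave any purple look-alike of the lens alone.

How it is judged:
At the end, for the whole second after the job is handed in: In order from the lamp: lens, green filter (on the plate), sample on turntable, iris (on the plate), sphere; each upright, at rest, within 12 mm of the white line (sample: of the turntable's centre), square to it within 0.2 rad. Amber filter upright, within 12 mm of its start (angle between each of lens, green_filter, iris, sample, amber_filter's own z axis and vertical below 0.1 rad and linear speed of each of lens, green_filter, iris, sample below 0.02 m/s and angular speed of each of lens, green_filter, iris, sample below 0.2 rad/s and angle between the x axis of each of lens, green_filter, iris, sample and the y axis of bench, either way round below 0.2 rad and x of lens in the frame of bench between -0.012 and 0.012 m and z of lens in the frame of bench between 0.01 and 0.02 m and x of green_filter in the frame of bench between -0.012 and 0.012 m and z of green_filter in the frame of bench between 0.01 and 0.02 m and x of iris in the frame of bench between -0.012 and 0.012 m and z of iris in the frame of bench between 0.01 and 0.02 m and horizontal distance between lens and lamp below 0.13 m and horizontal distance between each of lens, iris and turntable below 0.175 m and horizontal distance between green_filter and lamp below 0.165 m and horizontal distance between green_filter and turntable below 0.14 m and ((horizontal distance between lens and lamp below 0.06 m and horizontal distance between green_filter and lamp above 0.06 m) or (horizontal distance between lens and lamp below 0.075 m and horizontal distance between green_filter and lamp above 0.075 m) or (horizontal distance between lens and lamp below 0.09 m and horizontal distance between green_filter and lamp above 0.09 m) or (horizontal distance between lens and lamp below 0.105 m and horizontal distance between green_filter and lamp above 0.105 m) or (horizontal distance between lens and lamp below 0.12 m and horizontal distance between green_filter and lamp above 0.12 m)) and horizontal distance between iris and sphere below 0.175 m and horizontal distance between sample and turntable below 0.012 m and z of sample in the frame of turntable between 0.033 and 0.043 m and distance of amber_filter from where it was at the start of the episode below 0.012 m); the robot touches nothing.
It fails at once if the lens, a filter, the iris or the sample is tipped over (angle between any of lens, green_filter, amber_filter, iris, sample's own z axis and vertical above 0.8 rad).
It fails at once if the amber filter is moved from its place (distance of amber_filter from where it was at the start of the episode above 0.03 m).
It also fails if it takes over 96 s, if anything falls off the work surface, if the arm or the gripper's body presses on something with over 40 N, if the wrist force passes 120 N, or if a joint passes its speed limit or range.

ROBOT

A 6-joint arm with a two-finger parallel gripper is mounted at the origin on the work surface. World frame = base frame: x ahead of the robot, y to its left, z up, the work surface at z = 0. Lengths are in m, angles in rad, forces in N, time in s.
With the tool pointing down it reaches from about 0.425 to 0.95 m from the base axis. Payload 3.5 kg.
Tool frame: the origin (TCP) lies between the finger pads; the fingertips stand 14 mm ahead of it and the grasp point (between the pads) lies 5 mm behind it; z points along the fingers, y is the direction in which the jaws open and shut (so a half turn about z gives the same grasp; the last joint's range is limited). The gripper opens to 85 mm and grips with 20 to 120 N. Pads are 22 mm wide; open, the fingers measure 114 mm over their backs; the gripper's body (76 mm by 85 mm) begins 54 mm behind the grasp point. The pads swing forward as they close: fully open they stand 13 mm farther back than shut.
Start: joints at [1.186, 0.286, 1.577, -0, 1.279, -0.15], TCP at [0.157, 0.656, 0.245] pointing down, gripper open.
Joint ranges: [-2.77, 2.77], [-0.9, 2.22], [0.21, 2.48], [-1.53, 4.67], [0.24, 2.81], [-2.84, 2.84]. Speed limits (rad/s): [2.79, 2.79, 3.14, 3.14, 3.14, 3.14].

INTERFACE

Orientations are given as a unit quaternion [x, y, z, w].
In Python, from plant import ctrl gives the robot as it stands. The module is installed in compiled form; this text tells all that it offers.
- The arm moves only by the tool servo_tool, never from a script. Its argument "increments" is text: rows parted by semicolons, each of 7 numbers parted by spaces: the turn, a rotation vector about the tool's x, y, z in rad, then the shift along the tool's x, y, z in cm, then the finger opening in cm, from 0 to 8.54. In form: ax ay az dx dy dz claw; .... A call has 1 to 10 rows; each row is the pose to reach, as a shift and turn from the pose commanded when the call began, along the tool's axes at that moment; what a row does not reach only later rows make up. A row lasts 1/12 s, in which the tool goes at most 41.7 mm and 7.16 degrees, less where a joint would pass 70% of its speed; a pose out of reach is approached as far as the arm can. A call with a gripper value outside its range is refused whole. The fingers move at their own pace and stop on an object; "grip_force" is the grip in N (left out, the last holds). Time passes only in rows, so rows that repeat a pose let the fingers close. It gives the time, the measured TCP pose, the force and the opening at its end, in the units of the state.
- ctrl.get_state(): the state, without advancing time (a new reading comes with each control period).
- ctrl.read_camera(name): name is "scene" or "top" or "wrist"; returns (picture, depth): 480x640x3 uint8, red, green, blue; 480x640 float32, m along the optical axis (not along the pixel's ray), 0 where there is no reading.
- ctrl.camera_info(name): a dict with "camera_matrix" (3x3 intrinsics, pixels), "world_to_cam" (4x4, takes a point from world to camera coordinates). Camera axes: x right, y down, z forward; pixel columns grow to the right and rows downward; lengths in m; the calibration is good to about 2 mm. A picture is of the moment at which its call begins: read the wrist's pose just before it. camera_info takes no time and is no camera call; for the wrist camera it gives the pose at the moment of the call.
- ctrl.sign_off(): hands the job in, once; it reports no verdict.
The state is a dict: "time": time; "qpos": joint angles; "dq": joint speeds; "joint_efforts": joint torques, N m; "eef_pos": TCP position; "tcp_rot": TCP orientation; "contact_force": force on the tool from outside, world axes, zero at the start; "wrist_torque": the same for the moment, N m; "opening": opening from 0.0 (shut) to 1.0 (fully open).
Only numpy, scipy, OpenCV 4.12 (cv2) and the standard library are available. Lean on these libraries where they do the work, as an engineer would, in place of code of your own. Each camera call takes 0.05 s, during which the arm holds its last target.

## Working session

There is one attempt and no reset: what is moved stays moved. The work goes in short steps, Python scripts to look and compute and a tool call to move; the robot and the scene stay as the last step left them, time stands still between calls to the robot, and variables do not carry over. Pictures are saved under pics/ and viewed, and the job is handed in when it is done.

Besides the shell and the picture viewer there is one more tool, called after "Emit:" by a JSON object that holds its "api" and its "payload", one argument or row to a line. servo_tool: Moves the arm, as the interface text tells. Its arguments: {"type":"object","properties":{"increments":{"type":"string"},"grip_force":{"type":"number"}},"required":["increments"]}

```bash
mkdir -p pics
python3 - <<'E'
from plant import ctrl
import cv2,numpy as np
s=ctrl.get_state();print({k:np.round(v,3).tolist() for k,v in s.items()})
for n in ["scene","top","wrist"]:
    i=ctrl.camera_info(n);p,d=ctrl.read_camera(n)
    cv2.imwrite(f"pics/{n}0.png",p[:,:,::-1]);np.save(f"{n}0.npy",d)
    np.savez(f"{n}0.npz",K=i["camera_matrix"],T=i["world_to_cam"])
    print(n,np.round(i["camera_matrix"],1).tolist(),np.round(i["world_to_cam"],3).tolist())
E
```

```text
{'time': 0.0, 'qpos': [1.186, 0.287, 1.578, -0.0, 1.279, -0.15], 'dq': [0.0, 0.001, -0.0, -0.001, 0.0, -0.0], 'joint_efforts': [-0.001, -40.6, -29.261, -0.0, 0.006, -0.0], 'eef_pos': [0.157, 0.656, 0.244], 'tcp_rot': [0.117, 0.993, -0.001, -0.0], 'contact_force': [-0.361, -0.767, -0.017], 'wrist_torque': [0.007, 0.021, 0.021], 'opening': 0.998}
scene [[528.4, 0.0, 325.7], [0.0, 528.4, 242.6], [0.0, 0.0, 1.0]] [[0.737, 0.676, 0.011, -0.385], [0.599, -0.645, -0.475, -0.288], [-0.314, 0.356, -0.88, 1.091], [0.0, 0.0, 0.0, 1.0]]
top [[464.8, 0.0, 312.8], [0.0, 464.8, 235.0], [0.0, 0.0, 1.0]] [[-0.009, -1.0, 0.005, 0.003], [-0.977, 0.008, -0.213, 0.515], [0.213, -0.007, -0.977, 0.774], [0.0, 0.0, 0.0, 1.0]]
wrist [[359.9, 0.0, 318.7], [0.0, 359.9, 237.5], [0.0, 0.0, 1.0]] [[0.233, 0.972, -0.002, -0.675], [0.925, -0.221, 0.309, -0.039], [0.3, -0.074, -0.951, 0.381], [0.0, 0.0, 0.0, 1.0]]
```

View pics/scene0.png

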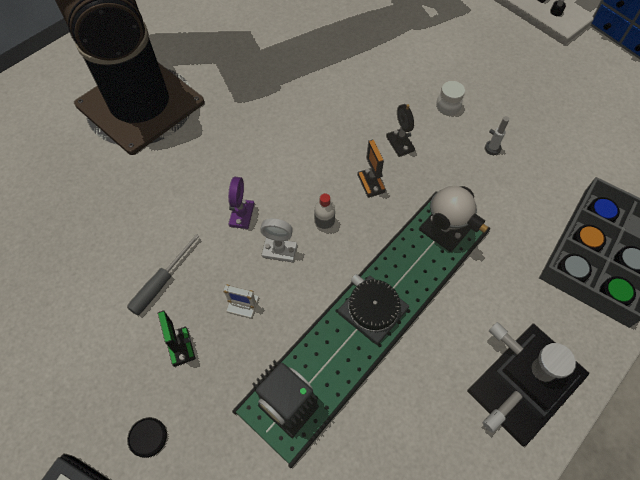

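View pics/top0.png

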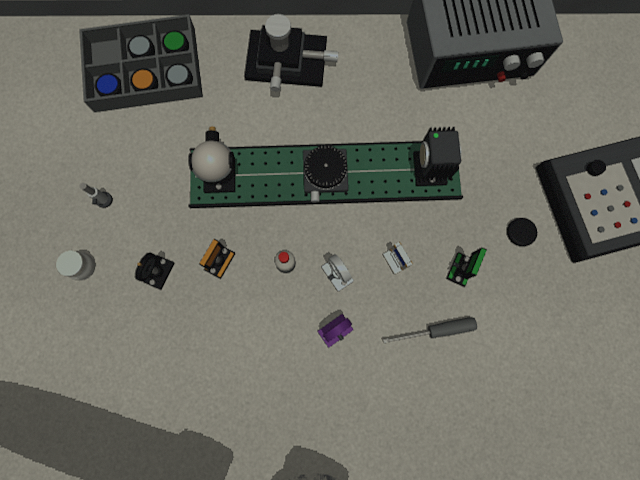

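View pics/wrist0.png

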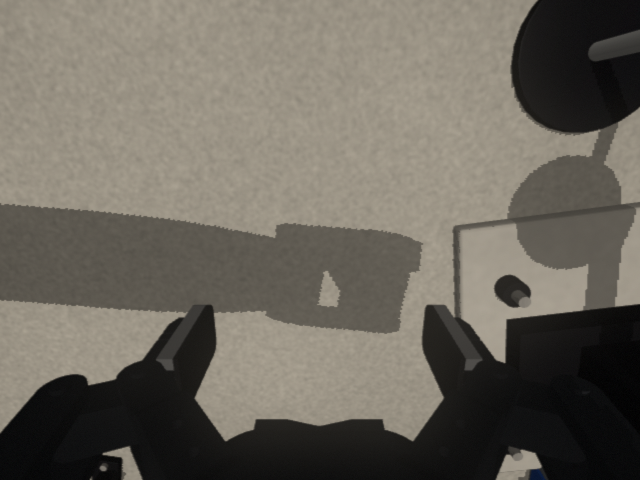

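```bash
cat > h.py <<'E'
import numpy as np,cv2
def cloud(n,k="0"):
    z=np.load(f"{n}{k}.npy");c=np.load(f"{n}{k}.npz");K=c["K"];T=c["T"]
    v,u=np.mgrid[:480,:640]
    P=np.stack([(u-K[0,2])/K[0,0]*z,(v-K[1,2])/K[1,1]*z,z],-1)
    W=(P-T[:3,3])@T[:3,:3]
    W[z==0]=np.nan
    return W
E
python3 - <<'E'
from h import *
W=cloud("top");S=cloud("scene")
for n,(u,v) in dict(iris=(155,268),amber=(215,258),lens=(338,270),sample=(398,257),green=(465,267),purple=(336,330),ball=(212,160),tt=(326,168),lamp=(440,148),t1=(500,300),bottle=(284,260),bench=(270,160)).items(): print(n,W[v,u].round(3))
for n,(u,v) in dict(t=(400,340),tt=(375,305),bench=(320,390),edge=(238,412)).items(): print(n,S[v,u].round(3))
C={"iris":(155,268),"amber":(215,258),"lens":(338,270),"sample":(398,257),"green":(465,267)}
allp=np.concatenate([W.reshape(-1,3),S.reshape(-1,3)]); src=np.r_[np.zeros(307200),np.ones(307200)]
for n,(u,v) in C.items():
    c=np.nanmedian(W[v-6:v+7,u-6:u+7].reshape(-1,3),0)
    m=(np.hypot(*(allp[:,:2]-c[:2]).T)<.055)&(allp[:,2]>.006)
    p=allp[m];s=src[m]
    hi=p[p[:,2]>(.03 if n=="sample" else .06)];lo=p[p[:,2]<.016]
    for tag,q in(("hi",hi),("lo",lo)):
        print(n,tag,len(q),"rect",[np.round(x,3) for x in cv2.minAreaRect((q[:,:2]*1000).astype(np.float32))], "z",np.percentile(q[:,2],[2,50,98]).round(3))
E
```

```text
iris [0.461 0.281 0.038]
amber [0.476 0.172 0.053]
lens [ 0.446 -0.043  0.099]
sample [ 0.479 -0.158  0.026]
green [ 0.456 -0.27   0.053]
purple [ 0.348 -0.037  0.102]
ball [0.632 0.168 0.124]
tt [ 0.642 -0.027  0.056]
lamp [ 0.651 -0.22   0.124]
t1 [ 0.401 -0.347  0.002]
bottle [0.466 0.048 0.085]
bench [0.674 0.08  0.015]
t [ 0.713 -0.03  -0.   ]
tt [ 0.654 -0.03   0.051]
bench [ 0.674 -0.179  0.013]
edge [ 0.607 -0.285  0.015]
iris hi 740 rect [array([458.665, 283.841]), array([11.913, 54.613]), np.float64(66.305)] z [0.062 0.087 0.107]
iris lo 740 rect [array([458.645, 284.369]), array([37.714, 59.36 ]), np.float64(66.151)] z [0.007 0.01  0.015]
amber hi 662 rect [array([479.028, 172.578]), array([11.539, 54.36 ]), np.float64(61.789)] z [0.062 0.097 0.102]
amber lo 670 rect [array([478.367, 172.231]), array([36.241, 59.684]), np.float64(62.682)] z [0.007 0.01  0.015]
lens hi 781 rect [array([453.51 , -47.329]), array([52.739, 17.865]), np.float64(33.47)] z [0.061 0.092 0.102]
lens lo 722 rect [array([453.36 , -47.206]), array([57.549, 39.795]), np.float64(33.301)] z [0.007 0.01  0.014]
sample hi 560 rect [array([ 479.999, -160.023]), array([48.017, 14.908]), np.float64(27.764)] z [0.032 0.059 0.062]
sample lo 449 rect [array([ 480.41 , -159.934]), array([45.587, 42.699]), np.float64(29.481)] z [0.006 0.008 0.015]
green hi 711 rect [array([ 459.782, -277.868]), array([10.914, 54.069]), np.float64(63.434)] z [0.062 0.099 0.102]
green lo 803 rect [array([ 459.966, -277.225]), array([37.668, 59.912]), np.float64(63.594)] z [0.007 0.01  0.015]
```

Run:
```python
import cv2,numpy as np
p=cv2.imread("pics/top0.png");s=cv2.imread("pics/scene0.png")
a=cv2.resize(p[225:355,130:500],None,fx=2.1,fy=2.1,interpolation=cv2.INTER_CUBIC)
b=cv2.resize(s[90:390,130:430],None,fx=1,fy=1)
cv2.imwrite("pics/crop_a.png",a)
cv2.imwrite("pics/crop_b.png",cv2.resize(p[120:215,180:480],None,fx=2.6,fy=2.6,interpolation=cv2.INTER_CUBIC))
```

```text
(no output)
```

View pics/crop_a.png

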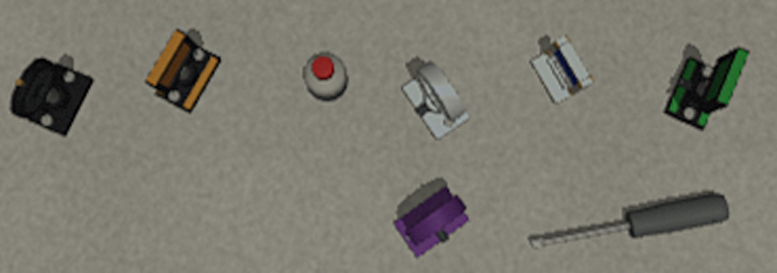

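View pics/crop_b.png

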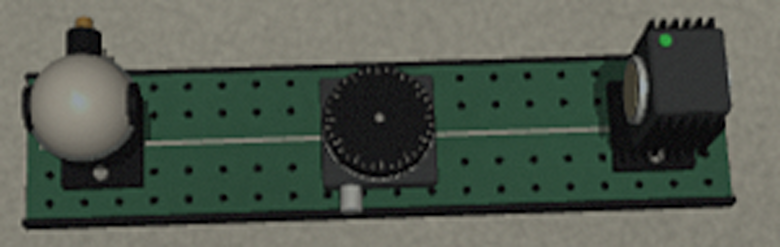

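Run:
```python
from h import *
for n in("top","scene"):
    W=cloud(n);im=cv2.imread(f"pics/{n}0.png").astype(int)
    X,Y,Z=W[...,0],W[...,1],W[...,2]
    b=(X>.52)&(X<.74)&(Y>-.33)&(Y<.26)
    q=W[b&(Z>.011)&(Z<.019)]
    print(n,"bench",cv2.minAreaRect((q[:,:2]*1000).astype(np.float32)))
    c=np.load(f"{n}0.npz")
    wm=b&(Z>.01)&(Z<.02)&(im.min(-1)>95)&(abs(X-.64)<.03)
    q=W[wm];
    vx,vy,x0,y0=cv2.fitLine((q[:,:2]*1000).astype(np.float32),cv2.DIST_HUBER,0,.01,.01).ravel()
    print("line",len(q),"angle",np.degrees(np.arctan2(vy,vx)),"at",x0,y0)
    q=W[b&(Z>.049)&(Z<.057)&(np.hypot(X-.642,Y+.03)<.06)]
    print("tt",cv2.minEnclosingCircle((q[:,:2]*1000).astype(np.float32)),np.median(q[:,2]))
    q=W[b&(Z>.117)&(Y<-.15)];print("lamp top",cv2.minAreaRect((q[:,:2]*1000).astype(np.float32)))
    q=W[b&(Z>.07)&(Y>.1)&(im.min(-1)>110)];A=np.c_[2*q,np.ones(len(q))];s=np.linalg.lstsq(A,(q**2).sum(1),rcond=None)[0];print("sphere",s[:3],np.sqrt(s[3]+s[:3]@s[:3]))
    q=W[b&(Z>.016)&(Z<.03)&(Y<-.15)];print("lampfoot",q.min(0),q.max(0))
```

```text
top bench ((647.291259765625, -24.983489990234375), (121.23739624023438, 524.2384643554688), 1.5433789491653442)
line 209 angle -88.49038 at 648.48474 -18.911114
tt ((647.7100830078125, -26.07349395751953), 40.06743240356445) 0.052889681991810614
lamp top ((652.6932373046875, -227.7448272705078), (78.14299011230469, 53.05941390991211), 0.9840040802955627)
sphere [0.64120994 0.17628621 0.09588392] 0.030774275712013535
lampfoot [ 0.59200797 -0.28465596  0.01600157] [ 0.70897745 -0.15012545  0.02972922]
scene bench ((649.9611206054688, -27.563018798828125), (120.45117950439453, 524.1875), 1.5192631483078003)
line 271 angle -88.53974 at 651.2237 -65.64364
tt ((650.257568359375, -27.207557678222656), 40.264923095703125) 0.05258191709531267
lamp top ((655.6126098632812, -229.0050048828125), (78.04336547851562, 52.32139587402344), 1.1234855651855469)
sphere [0.64453725 0.17504943 0.09246832] 0.03338145908799074
lampfoot [ 0.59665534 -0.28945502  0.01600326] [ 0.71520642 -0.15002147  0.02874263]
```

The candidates are these (top view):
- **Lens:** silver at (338,270), not the purple one at (336,330).
- **Green filter:** green marks at (465,267), not the amber one at (215,258).
- **Iris:** black disc on a foot at (155,268), not the loose flat disc at (522,232).
- **Sample:** white frame with blue glass at (398,257), the only one.

The close crop confirms all four choices.

```bash
cat >> h.py <<'E'
from scipy.spatial.transform import Rotation as R
def go(*tgts):
    from plant import ctrl
    s=ctrl.get_state();p=np.array(s["eef_pos"]);r=R.from_quat(s["tcp_rot"])
    print("t",round(s["time"],2),"tcp",p.round(4),"psi",round(float(np.degrees(np.arctan2(*r.as_matrix()[1::-1,1]))),2),"F",np.round(s["contact_force"],2),"open",round(s["opening"],3))
    for x,y,z,psi in tgts:
        a=np.radians(psi);Rt=R.from_matrix(np.array([[-np.sin(a),np.cos(a),0],[np.cos(a),np.sin(a),0],[0,0,-1]]))
        print("rot",(r.inv()*Rt).as_rotvec().round(3),"d cm",(r.inv().apply(np.array([x,y,z])/1000-p)*100).round(2))
E
python3 -c "
from h import *
go((459,284,245,66.2),(459,284,160,66.2),(459,284,83,66.2))"
```

```text
t 0.15 tcp [0.1568 0.656  0.2442] psi 76.55 F [-0.06 -0.6  -0.22] open 1.004
rot [-0.002 -0.     0.181] d cm [-3.804e+01 -2.915e+01 -3.000e-02]
rot [-0.002 -0.     0.181] d cm [-38.05 -29.13   8.47]
rot [-0.002 -0.     0.181] d cm [-38.05 -29.12  16.17]
```

Emit:
{"api": "servo_tool", "payload": {
  "increments": "0 0 0.18 -3.4 -2.6 0.4 4.5;0 0 0.18 -6.8 -5.2 1 4.5;0 0 0.18 -10.2 -7.8 2 4.5;0 0 0.18 -13.6 -10.4 3 4.5;0 0 0.18 -17 -13 4 4.5;0 0 0.18 -20.4 -15.6 5 4.5;0 0 0.18 -23.8 -18.2 6 4.5;0 0 0.18 -27.2 -20.8 7 4.5;0 0 0.18 -30.6 -23.4 7.5 4.5;0 0 0.18 -34 -26 7.5 4.5",
  "grip_force": 30
}}

```text
time: 0.98
eef_pos: [0.4152, 0.337, 0.1696]
tcp_rot: [0.206, 0.979, -0.001, -0.001]
contact_force: [0.3, 1.3, 0.8]
opening: 0.524
```

```bash
python3 -c "
from h import *
go((459,284,160,66.2),(459,284,83,66.2))"
```

```text
t 0.98 tcp [0.4152 0.337  0.1696] psi 66.25 F [0.33 1.27 0.8 ] open 0.524
rot [-0.002 -0.002  0.001] d cm [-6.15 -3.09  0.95]
rot [-0.002 -0.002  0.001] d cm [-6.16 -3.07  8.65]
```

Emit:
{"api": "servo_tool", "payload": {
  "increments": "0 0 0 -2.5 -1.3 0.5 4.5;0 0 0 -4.5 -2.4 0.9 4.5;0 0 0 -4.5 -2.4 0.9 4.5;0 0 0 -4.5 -2.4 0.9 4.5;0 0 0 -4.5 -2.4 0.9 4.5"
}}

```text
time: 1.4
eef_pos: [0.4464, 0.2994, 0.162]
tcp_rot: [0.206, 0.979, 0.0, -0.0]
contact_force: [-0.2, 0.4, 0.5]
opening: 0.525
```

```bash
cat >> h.py <<'E'
def shot(k,names=("wrist",)):
    from plant import ctrl
    for n in names:
        i=ctrl.camera_info(n);p,d=ctrl.read_camera(n)
        cv2.imwrite(f"pics/{n}{k}.png",p[:,:,::-1]);np.save(f"{n}{k}.npy",d)
        np.savez(f"{n}{k}.npz",K=i["camera_matrix"],T=i["world_to_cam"])
E
python3 -c "
from h import *
shot('1');W=cloud('wrist','1').reshape(-1,3)
q=W[(np.hypot(W[:,0]-.459,W[:,1]-.284)<.055)&(W[:,2]>.006)]
for a,b in((.06,.12),(.006,.015)):
  k=q[(q[:,2]>a)&(q[:,2]<b)];print(len(k),cv2.minAreaRect((k[:,:2]*1000).astype(np.float32)))
go((459,284,160,66.2),(459,284,83,66.2))"
```

```text
1448 ((456.49755859375, 286.1385803222656), (11.18209457397461, 49.13580322265625), 66.29708099365234)
1861 ((457.40142822265625, 285.5870666503906), (36.015193939208984, 55.770957946777344), 65.98572540283203)
t 1.45 tcp [0.4462 0.2998 0.1622] psi 66.28 F [ 0.6   0.05 -0.36] open 0.523
rot [ 0.    -0.     0.001] d cm [-1.81 -0.93  0.22]
rot [ 0.    -0.     0.001] d cm [-1.81 -0.93  7.92]
```

View pics/wrist1.png

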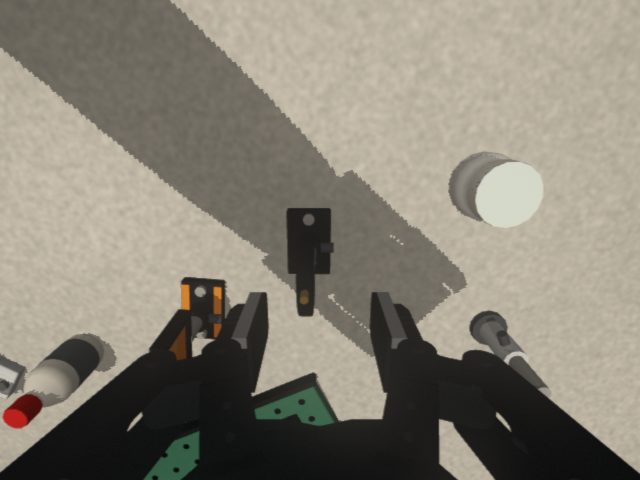

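Emit:
{"api": "servo_tool", "payload": {
  "increments": "0 0 0 -0.9 -0.4 1 4.5;0 0 0 -1.65 -0.75 2.5 4.5;0 0 0 -1.65 -0.75 4 4.5;0 0 0 -1.65 -0.75 5.5 4.5;0 0 0 -1.65 -0.75 7 4.5;0 0 0 -1.65 -0.75 7.7 4.5;0 0 0 -1.65 -0.75 7.7 4.5;0 0 0 -1.65 -0.75 7.7 2.5"
}}

```text
time: 2.12
eef_pos: [0.4586, 0.2858, 0.0848]
tcp_rot: [0.205, 0.979, -0.0, -0.0]
contact_force: [0.5, 0.6, 0.0]
opening: 0.397
```

Emit:
{"api": "servo_tool", "payload": {
  "increments": "0 0 0 0 0 0 0;0 0 0 0 0 0 0;0 0 0 0 0 0 0;0 0 0 0 0 0 0;0 0 0 0 0 0 0"
}}

```text
time: 2.53
eef_pos: [0.4595, 0.2858, 0.0862]
tcp_rot: [0.206, 0.979, 0.001, 0.001]
contact_force: [-0.5, -0.4, 3.6]
opening: 0.111
```

```bash
python3 -c "
from h import *
go((457.5,285.5,83,66.2))"
```

```text
t 2.53 tcp [0.4595 0.2858 0.0862] psi 66.24 F [-0.46 -0.36  3.59] open 0.111
rot [0.001 0.001 0.001] d cm [ 0.17 -0.11  0.32]
```

Emit:
{"api": "servo_tool", "payload": {
  "increments": "0 0 0 0 0 -1 0;0 0 0 0 0 -3 0;0 0 0 0 0 -5.5 0;0 0 0 0 0 -8 0;0 0 0 0 0 -10.5 0;0 0 0 0 0 -13 0;0 0 0 0 0 -14.5 0;0 0 0 0 0 -14.5 0;0 0 0 0 0 -14.5 0"
}}

```text
time: 3.28
eef_pos: [0.459, 0.2856, 0.2309]
tcp_rot: [0.206, 0.979, 0.0, 0.001]
contact_force: [0.6, 0.4, -2.2]
opening: 0.108
```

```bash
python3 -c "
from h import *
go((648,72,230,91.5))"
```

```text
t 3.28 tcp [0.459  0.2856 0.2309] psi 66.23 F [ 0.58  0.4  -2.18] open 0.108
rot [ 0.001  0.001 -0.441] d cm [-25.91 -11.93   0.11]
```

Emit:
{"api": "servo_tool", "payload": {
  "increments": "0 0 -0.03 -1.5 -0.7 0 0;0 0 -0.08 -4 -1.9 0 0;0 0 -0.13 -7 -3.2 0 0;0 0 -0.18 -10 -4.6 0 0;0 0 -0.23 -13 -6 0 0;0 0 -0.28 -16 -7.4 0 0;0 0 -0.33 -19 -8.7 0 0;0 0 -0.38 -22 -10.1 0 0;0 0 -0.42 -24.5 -11.3 0 0;0 0 -0.44 -25.9 -11.9 0 0"
}}

```text
time: 4.12
eef_pos: [0.6483, 0.0693, 0.2268]
tcp_rot: [-0.012, 1.0, -0.0, -0.002]
contact_force: [0.3, -0.3, -1.8]
opening: 0.108
```

Emit:
{"api": "servo_tool", "payload": {
  "increments": "0 0 0 0 0 0 0;0 0 0 0 0 0 0;0 0 0 0 0 0 0"
}}

```text
time: 4.37
eef_pos: [0.6466, 0.0729, 0.2281]
tcp_rot: [-0.013, 1.0, 0.0, -0.002]
contact_force: [-0.8, 1.2, -1.6]
opening: 0.108
```

```bash
python3 -c "
from h import *
shot('2');W=cloud('wrist','2').reshape(-1,3)
go((648,72,230,91.5),(648,72,102,91.5))"
```

```text
t 4.42 tcp [0.6466 0.0733 0.2287] psi 91.48 F [-0.6  -0.75 -1.15] open 0.111
rot [ 0.001 -0.003 -0.   ] d cm [-0.13 -0.13 -0.13]
rot [ 0.001 -0.003 -0.   ] d cm [-0.17 -0.14 12.67]
```

View pics/wrist2.png

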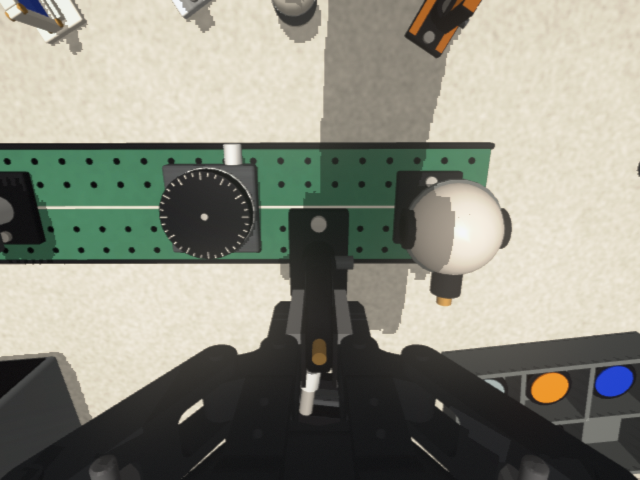

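```bash
python3 -c "
from h import *
W=cloud('wrist','2')
print(W[212,318],W[240,292],W[240,346],W[212,292],W[212,345])
im=cv2.imread('pics/wrist2.png').astype(int)
X,Y,Z=W[...,0],W[...,1],W[...,2]
m=(Z>.01)&(Z<.02)&(im.min(-1)>110)&(abs(X-.645)<.02)
q=W[m];l=cv2.fitLine((q[:,:2]*1000).astype(np.float32),cv2.DIST_HUBER,0,.01,.01).ravel();print(len(q),l,np.degrees(np.arctan2(l[1],l[0])))
q=W[(Z>.049)&(Z<.057)&(np.hypot(X-.65,Y+.03)<.06)];print(cv2.minEnclosingCircle((q[:,:2]*1000).astype(np.float32)))
"
```

```text
[0.61776289 0.07261792 0.15157563] [0.63515374 0.05745182 0.15244231] [0.63469295 0.08988621 0.15145373] [0.61789214 0.05742897 0.15255477] [0.61771883 0.08857833 0.15017237]
702 [ 2.7013905e-02 -9.9963504e-01  6.4852258e+02 -3.8313553e+01] -88.45203
((647.8069458007812, -26.32890510559082), 40.149879455566406)
```

Emit:
{"api": "servo_tool", "payload": {
  "increments": "0 0 0 -0.15 -0.15 1 0;0 0 0 -0.15 -0.15 3 0;0 0 0 -0.15 -0.15 5 0;0 0 0 -0.15 -0.15 7 0;0 0 0 -0.15 -0.15 9 0;0 0 0 -0.15 -0.15 11 0;0 0 0 -0.15 -0.15 12 0;0 0 0 -0.15 -0.15 12.4 0;0 0 0 -0.15 -0.15 12.4 0;0 0 0 -0.15 -0.15 12.4 0"
}}

```text
time: 5.25
eef_pos: [0.65, 0.0711, 0.1071]
tcp_rot: [-0.013, 1.0, -0.0, 0.001]
contact_force: [-0.2, -0.2, -1.5]
opening: 0.113
```

```bash
python3 -c "
from h import *
go((648,72,102,91.5))"
```

```text
t 5.25 tcp [0.65   0.0711 0.1071] psi 91.47 F [-0.15 -0.21 -1.55] open 0.113
rot [-0.     0.001 -0.001] d cm [0.19 0.1  0.51]
```

Emit:
{"api": "servo_tool", "payload": {
  "increments": "0 0 0 0.15 0 0.2 0;0 0 0 0.15 0 0.4 0;0 0 0 0.15 0 0.5 0;0 0 0 0.15 0 0.5 0;0 0 0 0.15 0 0.5 0"
}}

```text
time: 5.67
eef_pos: [0.648, 0.0707, 0.1014]
tcp_rot: [-0.013, 1.0, -0.0, 0.0]
contact_force: [-0.3, -1.1, -0.5]
opening: 0.109
```

Emit:
{"api": "servo_tool", "payload": {
  "increments": "0 0 0 0 0 0.1 0;0 0 0 0 0 0.1 0;0 0 0 0 0 0.1 1.5;0 0 0 0 0 0.1 2;0 0 0 0 0 0.1 3;0 0 0 0 0 0.1 3;0 0 0 0 0 0.1 3"
}}

```text
time: 6.25
eef_pos: [0.648, 0.0708, 0.1]
tcp_rot: [-0.013, 1.0, 0.0, 0.0]
contact_force: [-0.5, -0.5, 0.1]
opening: 0.353
```

Emit:
{"api": "servo_tool", "payload": {
  "increments": "0 0 0 0 0 -1 3;0 0 0 0 0 -3 3;0 0 0 0 0 -5.5 3;0 0 0 0 0 -8.5 3;0 0 0 0 0 -11 3;0 0 0 0 0 -11 3"
}}

```text
time: 6.75
eef_pos: [0.6515, 0.0707, 0.2187]
tcp_rot: [-0.013, 1.0, -0.0, 0.007]
contact_force: [0.8, -0.7, 1.3]
opening: 0.352
```

```bash
python3 -c "
from h import *
shot('3')
go((480,-160,205,118.6),(480,-160,120,118.6))"
```

```text
t 6.8 tcp [0.6503 0.0707 0.2156] psi 91.45 F [0.3  0.45 0.15] open 0.354
rot [-0.003  0.009 -0.474] d cm [ 17.62 -22.63   0.91]
rot [-0.003  0.009 -0.474] d cm [ 17.69 -22.63   9.41]
```

View pics/wrist3.png

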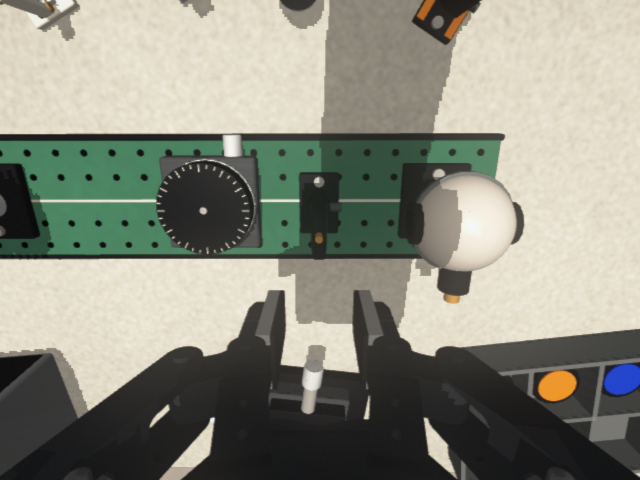

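The iris at (319,205) stands on the white line between the turntable (205,210) and the sphere (465,220). Next is the sample.

Emit:
{"api": "servo_tool", "payload": {
  "increments": "0 0 -0.06 2.1 -2.8 0 4;0 0 -0.12 4.2 -5.5 0 4;0 0 -0.18 6.7 -8.5 0.3 4;0 0 -0.24 9.2 -11.7 0.6 4;0 0 -0.3 11.7 -14.9 0.9 4;0 0 -0.36 14.2 -18.1 0.9 4;0 0 -0.42 16.2 -20.8 0.9 4;0 0.01 -0.47 17.6 -22.6 0.9 4;0 0.01 -0.47 17.6 -22.6 0.9 4;0 0.01 -0.47 17.6 -22.6 0.9 4"
}}

```text
time: 7.63
eef_pos: [0.4768, -0.16, 0.2003]
tcp_rot: [-0.243, 0.97, 0.001, -0.005]
contact_force: [-0.2, 0.1, 0.7]
opening: 0.469
```

```bash
cat >> h.py <<'E'
def loc(k,x,y,zs,base=0,n='wrist'):
    W=cloud(n,k).reshape(-1,3)
    q=W[(np.hypot(W[:,0]-x,W[:,1]-y)<.055)]
    for a,b in zs:
        t=q[(q[:,2]>a+base)&(q[:,2]<b+base)]
        if len(t)>3: r=cv2.minAreaRect((t[:,:2]*1000).astype(np.float32));print(len(t),np.round(r[0],1),np.round(r[1],1),round(r[2],1))
E
python3 -c "
from h import *
shot('4');loc('4',.48,-.16,((.03,.08),(.005,.013)))
go((480,-160,205,118.6),(480,-160,45,118.6))"
```

```text
874 [ 479.2 -160.1] [46.3 12.1] 28.1
1260 [ 479.5 -160.2] [44.4 40. ] 27.7
t 7.68 tcp [ 0.4773 -0.1594  0.2004] psi 118.27 F [-0.46  0.29  0.1 ] open 0.464
rot [ 0.004 -0.01  -0.006] d cm [-0.2  -0.18 -0.46]
rot [ 0.004 -0.01  -0.006] d cm [-0.36 -0.24 15.54]
```

View pics/wrist4.png

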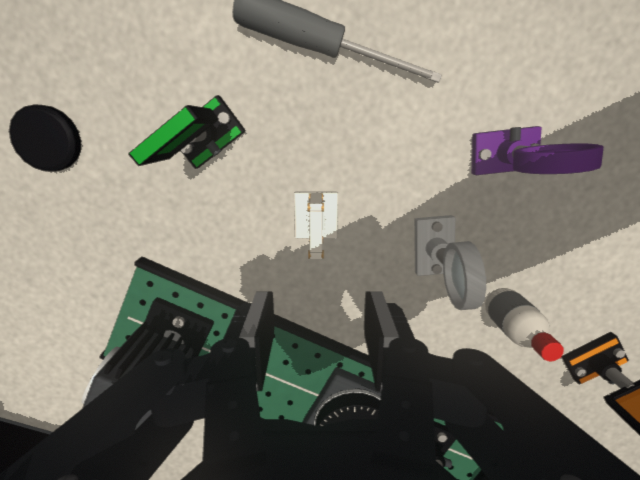

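Emit:
{"api": "servo_tool", "payload": {
  "increments": "0 -0.01 0 -0.1 -0.1 1.5 4;0 -0.01 0 -0.25 -0.2 4 4;0 -0.01 0 -0.3 -0.25 7 4;0 -0.01 0 -0.3 -0.25 10 4;0 -0.01 0 -0.3 -0.25 12.5 4;0 -0.01 0 -0.3 -0.25 14.5 4;0 -0.01 0 -0.3 -0.25 15.4 4;0 -0.01 0 -0.3 -0.25 15.4 4;0 -0.01 0 -0.3 -0.25 15.4 4"
}}

```text
time: 8.43
eef_pos: [0.4806, -0.1601, 0.0472]
tcp_rot: [-0.246, 0.969, 0.001, -0.0]
contact_force: [0.1, -0.2, 0.1]
opening: 0.463
```

Emit:
{"api": "servo_tool", "payload": {
  "increments": "0 0 0 0 0 0 2;0 0 0 0 0 0 0;0 0 0 0 0 0 0;0 0 0 0 0 0 0;0 0 0 0 0 0 0;0 0 0 0 0 0 0"
}}

```text
time: 8.93
eef_pos: [0.4811, -0.1611, 0.0487]
tcp_rot: [-0.245, 0.97, 0.001, 0.001]
contact_force: [-0.2, 2.3, 5.8]
opening: 0.114
```

```bash
python3 -c "
from h import *
go((479.4,-160.1,45,118))"
```

```text
t 8.93 tcp [ 0.4811 -0.1611  0.0487] psi 118.35 F [-0.2   2.27  5.77] open 0.114
rot [0.001 0.002 0.006] d cm [0.11 0.17 0.37]
```

Emit:
{"api": "servo_tool", "payload": {
  "increments": "0 0 0 0 0 -1 0;0 0 0 0 0 -3 0;0 0 0 0 0 -5.5 0;0 0 0 0 0 -8 0;0 0 0 0 0 -10 0;0 0 0 0 0 -11 0;0 0 0 0 0 -11 0;0 0 0 0 0 -11 0"
}}

```text
time: 9.6
eef_pos: [0.4799, -0.161, 0.157]
tcp_rot: [-0.245, 0.97, 0.001, -0.0]
contact_force: [1.0, 0.8, -1.5]
opening: 0.108
```

```bash
python3 -c "
from h import *
go((649.5,-26.7,160,91.5))"
```

```text
t 9.6 tcp [ 0.4799 -0.161   0.157 ] psi 118.37 F [ 1.    0.82 -1.52] open 0.108
rot [ 0.002 -0.     0.469] d cm [-21.31   3.76  -0.29]
```

Emit:
{"api": "servo_tool", "payload": {
  "increments": "0 0 0.05 -1.5 0.3 -0.2 0;0 0 0.11 -4 0.7 -0.3 0;0 0 0.17 -7 1.2 -0.3 0;0 0 0.23 -10 1.8 -0.3 0;0 0 0.3 -13 2.3 -0.3 0;0 0 0.37 -16 2.8 -0.3 0;0 0 0.43 -18.8 3.3 -0.3 0;0 0 0.47 -20.5 3.7 -0.3 0;0 0 0.47 -21.3 3.8 -0.3 0;0 0 0.47 -21.3 3.8 -0.3 0"
}}

```text
time: 10.43
eef_pos: [0.6492, -0.0252, 0.1577]
tcp_rot: [-0.014, 1.0, 0.001, -0.002]
contact_force: [-0.1, -0.3, -1.1]
opening: 0.103
```

Emit:
{"api": "servo_tool", "payload": {
  "increments": "0 0 0 0 0 0 0;0 0 0 0 0 0 0"
}}

```text
time: 10.6
eef_pos: [0.6483, -0.0271, 0.1591]
tcp_rot: [-0.013, 1.0, 0.001, -0.002]
contact_force: [0.0, 0.3, -1.4]
opening: 0.104
```

```bash
python3 -c "
from h import *
shot('5')
W=cloud('wrist','5');np.set_printoptions(suppress=True)
go((649.5,-26.7,160,91.5),(649.5,-26.7,103,91.5))
X,Y,Z=W[...,0],W[...,1],W[...,2]
q=W[(Z>.112)&(Z<.124)&(np.hypot(X-.64,Y+.027)<.06)];print(len(q),q.min(0),q.max(0),np.median(q,0))
q=W[(Z>.049)&(Z<.057)&(np.hypot(X-.65,Y+.03)<.06)];print(cv2.minEnclosingCircle((q[:,:2]*1000).astype(np.float32)))
"
```

```text
t 10.65 tcp [ 0.6484 -0.0272  0.1595] psi 91.41 F [-0.21  0.26 -0.53] open 0.106
rot [ 0.002 -0.002 -0.002] d cm [-0.11  0.05 -0.05]
rot [ 0.002 -0.002 -0.002] d cm [-0.13  0.03  5.65]
2957 [ 0.62363663 -0.0457687   0.11201194] [ 0.65893759 -0.00521045  0.12349765] [ 0.6358788  -0.0226448   0.11882557]
((648.06494140625, -26.192033767700195), 39.89889144897461)
```

View pics/wrist5.png

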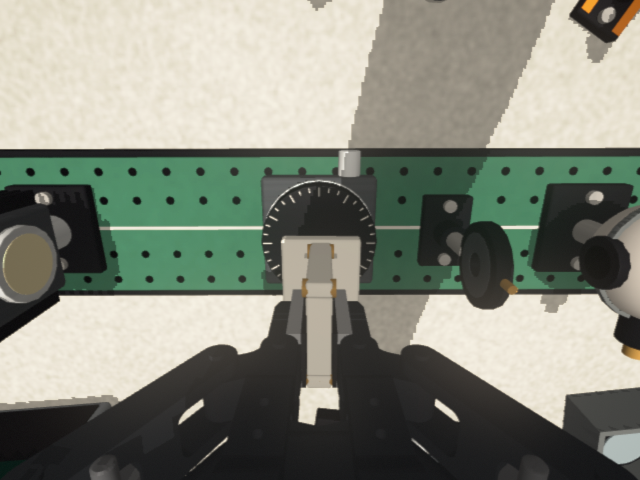

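Emit:
{"api": "servo_tool", "payload": {
  "increments": "0 0 0 -0.1 0 0.8 0;0 0 0 -0.2 0 2 0;0 0 0 -0.2 0 3.4 0;0 0 0 -0.2 0 4.6 0;0 0 0 -0.2 0 5.2 0;0 0 0 -0.2 0 5.4 0;0 0 0 -0.2 0 5.4 0;0 0 0 -0.2 0 5.4 0;0 0 0 -0.2 0 5.4 0"
}}

```text
time: 11.4
eef_pos: [0.6521, -0.0263, 0.1071]
tcp_rot: [-0.013, 1.0, 0.001, 0.0]
contact_force: [0.2, -0.3, -0.7]
opening: 0.11
```

```bash
python3 -c "
from h import *
go((650.3,-27.2,101.5,91.5))"
```

```text
t 11.4 tcp [ 0.6521 -0.0263  0.1071] psi 91.45 F [ 0.23 -0.32 -0.67] open 0.11
rot [ 0.002  0.001 -0.001] d cm [ 0.18 -0.09  0.56]
```

Emit:
{"api": "servo_tool", "payload": {
  "increments": "0 0 0 0.1 -0.1 0.2 0;0 0 0 0.2 -0.1 0.4 0;0 0 0 0.2 -0.1 0.5 0;0 0 0 0.2 -0.1 0.55 0;0 0 0 0.2 -0.1 0.55 0;0 0 0 0.2 -0.1 0.55 0"
}}

```text
time: 11.9
eef_pos: [0.6497, -0.0271, 0.1018]
tcp_rot: [-0.013, 1.0, 0.001, -0.0]
contact_force: [-2.4, 0.8, 5.5]
opening: 0.11
```

Contact shows 5.5 N, so the sample is down. Release.

Emit:
{"api": "servo_tool", "payload": {
  "increments": "0 0 0 0 0 0 1.5;0 0 0 0 0 0 2;0 0 0 0 0 0 3;0 0 0 0 0 0 3;0 0 0 0 0 0 3"
}}

```text
time: 12.32
eef_pos: [0.6494, -0.0273, 0.1004]
tcp_rot: [-0.013, 1.0, 0.001, -0.001]
contact_force: [-0.8, -0.3, 0.0]
opening: 0.356
```

Emit:
{"api": "servo_tool", "payload": {
  "increments": "0 0 0 0 0 -1 3;0 0 0 0 0 -3 3;0 0 0 0 0 -5.5 3;0 0 0 0 0 -8.5 3;0 0 0 0 0 -11 3;0 0 0 0 0 -11 3;0 0 0 0 0 -11 3"
}}

```text
time: 12.9
eef_pos: [0.6509, -0.0277, 0.2141]
tcp_rot: [-0.013, 1.0, 0.0, 0.002]
contact_force: [-0.3, -0.1, 0.2]
opening: 0.353
```

```bash
python3 -c "
from h import *
shot('6')
go((460,-277.5,212,63.5))
loc('6',.65,-.027,((.03,.08),(.004,.012)),.053)
loc('6',.647,.072,((.06,.12),(.005,.013)),.015)
"
```

```text
t 12.95 tcp [ 0.6497 -0.0275  0.2116] psi 91.44 F [ 0.17 -0.19 -0.99] open 0.347
rot [0.002 0.    0.488] d cm [ 19.59 -24.51  -0.1 ]
1146 [647.6 -25.5] [46.3 12. ] 1.1
1615 [647.3 -25.7] [43.6 39.9] 1.0
2170 [646.8  70.1] [50.9 11.2] 1.6
1499 [646.7  70.7] [55.4 36.1] 1.4
```

View pics/wrist6.png

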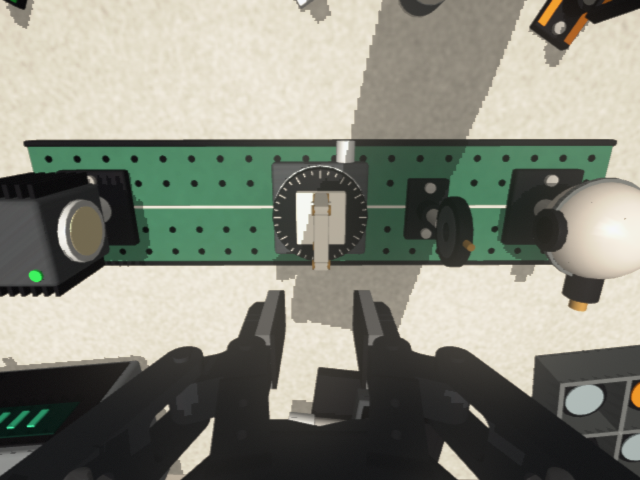

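The sample stands centred on the turntable at (320,215), 1 mm off its centre, and the iris is 1 mm off the line. Next is the silver lens.

```bash
python3 -c "
from h import *
go((453.4,-47.3,205,123.4))"
```

```text
t 12.95 tcp [ 0.6497 -0.0275  0.2116] psi 91.44 F [ 0.17 -0.19 -0.99] open 0.347
rot [ 0.002  0.001 -0.558] d cm [19.67 -1.49  0.64]
```

Emit:
{"api": "servo_tool", "payload": {
  "increments": "0 0 -0.07 2 -0.2 0 4;0 0 -0.15 4.5 -0.4 0 4;0 0 -0.23 7.5 -0.6 0.3 4;0 0 -0.31 10.5 -0.8 0.6 4;0 0 -0.39 13.5 -1 0.6 4;0 0 -0.47 16.5 -1.3 0.6 4;0 0 -0.53 18.7 -1.5 0.6 4;0 0 -0.56 19.6 -1.5 0.6 4;0 0 -0.56 19.6 -1.5 0.6 4;0 0 -0.56 19.6 -1.5 0.6 4"
}}

```text
time: 13.78
eef_pos: [0.4533, -0.0472, 0.2037]
tcp_rot: [-0.288, 0.958, 0.002, -0.001]
contact_force: [0.3, 0.0, -0.6]
opening: 0.464
```

```bash
python3 -c "
from h import *
shot('7');loc('7',.4534,-.0473,((.06,.12),(.006,.013)))
go((453.4,-47.3,205,123.4),(453.4,-47.3,85,123.4))"
```

```text
1383 [451.2 -47.3] [48.9 13.8] 33.4
1295 [452.4 -46.7] [56.1 36. ] 33.2
t 13.83 tcp [ 0.4539 -0.0473  0.2041] psi 123.47 F [-0.19 -0.58 -0.47] open 0.468
rot [ 0.003 -0.     0.001] d cm [ 0.05  0.03 -0.09]
rot [ 0.003 -0.     0.001] d cm [ 5.000e-02 -1.000e-02  1.191e+01]
```

View pics/wrist7.png

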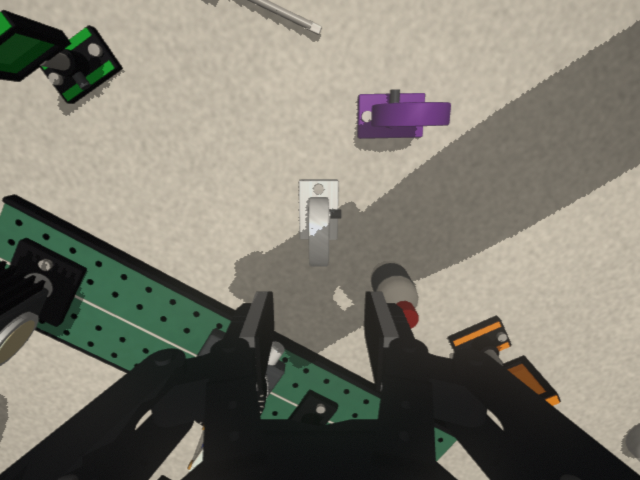

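Emit:
{"api": "servo_tool", "payload": {
  "increments": "0 0 0 0.05 0 1 4;0 0 0 0.1 0 3 4;0 0 0 0.1 0 5.5 4;0 0 0 0.1 0 8 4;0 0 0 0.1 0 10 4;0 0 0 0.1 0 11.5 4;0 0 0 0.1 0 12.1 4;0 0 0 0.1 0 12.1 4;0 0 0 0.1 0 12.1 4"
}}

```text
time: 14.58
eef_pos: [0.4534, -0.0476, 0.0837]
tcp_rot: [-0.288, 0.957, 0.001, -0.0]
contact_force: [-0.1, -0.4, -0.3]
opening: 0.463
```

Emit:
{"api": "servo_tool", "payload": {
  "increments": "0 0 0 0 0 0 2.5;0 0 0 0 0 0 0;0 0 0 0 0 0 0;0 0 0 0 0 0 0;0 0 0 0 0 0 0;0 0 0 0 0 0 0"
}}

```text
time: 15.08
eef_pos: [0.4539, -0.0478, 0.085]
tcp_rot: [-0.288, 0.958, 0.001, 0.001]
contact_force: [-1.3, 1.4, 4.5]
opening: 0.158
```

Emit:
{"api": "servo_tool", "payload": {
  "increments": "0 0 0 0 0 -1 0;0 0 0 0 0 -3 0;0 0 0 0 0 -5.5 0;0 0 0 0 0 -8 0;0 0 0 0 0 -10.5 0;0 0 0 0 0 -13 0;0 0 0 0 0 -14.5 0;0 0 0 0 0 -14.5 0;0 0 0 0 0 -14.5 0"
}}

```text
time: 15.83
eef_pos: [0.4531, -0.0481, 0.2292]
tcp_rot: [-0.288, 0.957, 0.001, 0.0]
contact_force: [0.2, 0.7, -2.1]
opening: 0.156
```

```bash
python3 -c "
from h import *
go((653.5,-160.3,230,91.5))"
```

```text
t 15.83 tcp [ 0.4531 -0.0481  0.2292] psi 123.53 F [ 0.22  0.66 -2.09] open 0.156
rot [0.002 0.001 0.559] d cm [-10.51 -20.43  -0.09]
```

Emit:
{"api": "servo_tool", "payload": {
  "increments": "0 0 0.05 -0.8 -1.4 0 0;0 0 0.12 -2 -3.8 0 0;0 0 0.19 -3.4 -6.6 0 0;0 0 0.26 -4.8 -9.4 0 0;0 0 0.34 -6.3 -12.2 0 0;0 0 0.42 -7.8 -15 0 0;0 0 0.49 -9.2 -17.8 0 0;0 0 0.54 -10.1 -19.6 0 0;0 0 0.56 -10.5 -20.4 0 0;0 0 0.56 -10.5 -20.4 0 0"
}}

```text
time: 16.67
eef_pos: [0.6532, -0.1606, 0.2252]
tcp_rot: [-0.012, 1.0, 0.002, -0.003]
contact_force: [-0.0, 0.2, -1.5]
opening: 0.16
```

Emit:
{"api": "servo_tool", "payload": {
  "increments": "0 0 0 0 0 0 0;0 0 0 0 0 0 0"
}}

```text
time: 16.83
eef_pos: [0.652, -0.1591, 0.2273]
tcp_rot: [-0.013, 1.0, 0.002, -0.002]
contact_force: [-0.3, 0.9, -1.7]
opening: 0.159
```

```bash
python3 -c "
from h import *
shot('8')
W=cloud('wrist','8');np.set_printoptions(suppress=True)
go((653.5,-160.3,230,91.5),(653.5,-160.3,103,91.5))
X,Y,Z=W[...,0],W[...,1],W[...,2]
q=W[(Z>.14)&(Z<.16)&(np.hypot(X-.645,Y+.16)<.05)];print(len(q),q.min(0),q.max(0),np.median(q,0))
im=cv2.imread('pics/wrist8.png').astype(int)
m=(Z>.01)&(Z<.02)&(im.min(-1)>110)&(abs(X-.652)<.02)
q=W[m];l=cv2.fitLine((q[:,:2]*1000).astype(np.float32),cv2.DIST_HUBER,0,.01,.01).ravel();print(len(q),l,np.degrees(np.arctan2(l[1],l[0])))
"
```

```text
t 16.88 tcp [ 0.6522 -0.1591  0.2279] psi 91.5 F [ 0.31  0.97 -1.7 ] open 0.159
rot [ 0.003 -0.002  0.   ] d cm [-0.12 -0.12 -0.22]
rot [ 0.003 -0.002  0.   ] d cm [-0.15 -0.16 12.48]
3171 [ 0.62202045 -0.17634453  0.14441416] [ 0.67300984 -0.13918798  0.15987559] [ 0.63672833 -0.159251    0.15255996]
419 [   0.0253067    -0.99967974  650.51526    -112.296295  ] -88.54987
```

View pics/wrist8.png

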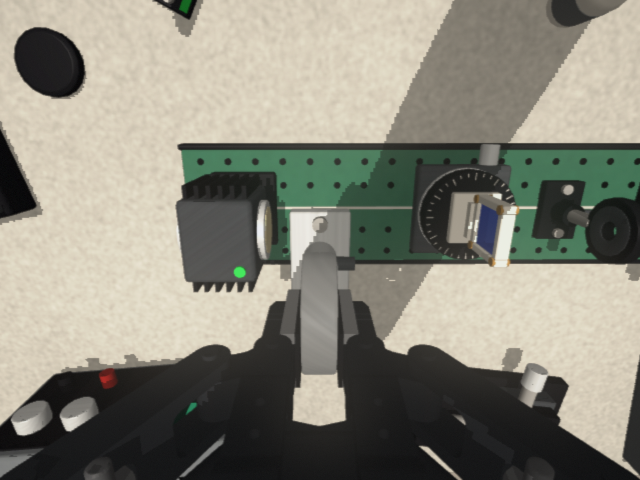

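Emit:
{"api": "servo_tool", "payload": {
  "increments": "0 0 0 -0.1 -0.1 1 0;0 0 0 -0.15 -0.15 3 0;0 0 0 -0.15 -0.15 5 0;0 0 0 -0.15 -0.15 7 0;0 0 0 -0.15 -0.15 9 0;0 0 0 -0.15 -0.15 11 0;0 0 0 -0.15 -0.15 12 0;0 0 0 -0.15 -0.15 12.4 0;0 0 0 -0.15 -0.15 12.4 0;0 0 0 -0.15 -0.15 12.4 0"
}}

```text
time: 17.72
eef_pos: [0.6553, -0.1613, 0.1055]
tcp_rot: [-0.013, 1.0, 0.001, 0.0]
contact_force: [-0.2, 0.6, -0.9]
opening: 0.157
```

```bash
python3 -c "
from h import *
go((653.5,-160.3,100,91.5))"
```

```text
t 17.72 tcp [ 0.6553 -0.1613  0.1055] psi 91.45 F [-0.21  0.64 -0.9 ] open 0.157
rot [ 0.002  0.001 -0.001] d cm [0.18 0.11 0.55]
```

Emit:
{"api": "servo_tool", "payload": {
  "increments": "0 0 0 0.1 0.1 0.2 0;0 0 0 0.15 0.1 0.4 0;0 0 0 0.15 0.1 0.5 0;0 0 0 0.15 0.1 0.5 0;0 0 0 0.15 0.1 0.5 0;0 0 0 0.15 0.1 0.5 0"
}}

```text
time: 18.22
eef_pos: [0.6536, -0.1603, 0.1002]
tcp_rot: [-0.013, 1.0, 0.001, 0.0]
contact_force: [-0.7, 0.8, -0.1]
opening: 0.154
```

Emit:
{"api": "servo_tool", "payload": {
  "increments": "0 0 0 0 0 0.1 0;0 0 0 0 0 0.1 0;0 0 0 0 0 0.1 0;0 0 0 0 0 0.1 2;0 0 0 0 0 0.1 2.8;0 0 0 0 0 0.1 2.8;0 0 0 0 0 0.1 2.8"
}}

```text
time: 18.8
eef_pos: [0.6531, -0.1602, 0.098]
tcp_rot: [-0.013, 1.0, 0.001, -0.001]
contact_force: [0.1, 0.3, 0.2]
opening: 0.326
```

Emit:
{"api": "servo_tool", "payload": {
  "increments": "0 0 0 0 0 -1 2.8;0 0 0 0 0 -3 2.8;0 0 0 0 0 -5.5 2.8;0 0 0 0 0 -8.5 2.8;0 0 0 0 0 -11 2.8;0 0 0 0 0 -11 2.8;0 0 0 0 0 -11 2.8"
}}

```text
time: 19.38
eef_pos: [0.6547, -0.161, 0.2118]
tcp_rot: [-0.013, 1.0, -0.0, 0.002]
contact_force: [0.2, -0.9, -1.0]
opening: 0.329
```

```bash
python3 -c "
from h import *
shot('9')
loc('9',.653,-.160,((.06,.12),(.005,.013)),.015)
go((460,-277.5,205,63.5))"
```

```text
4236 [ 652.  -183.7] [58.7 62.6] 1.5
1958 [ 649.5 -173.4] [69.  67.6] 6.8
t 19.43 tcp [ 0.6535 -0.1606  0.2092] psi 91.44 F [ 0.46  0.37 -0.31] open 0.332
rot [0.002 0.    0.488] d cm [ 19.64 -11.2    0.4 ]
```

View pics/wrist9.png

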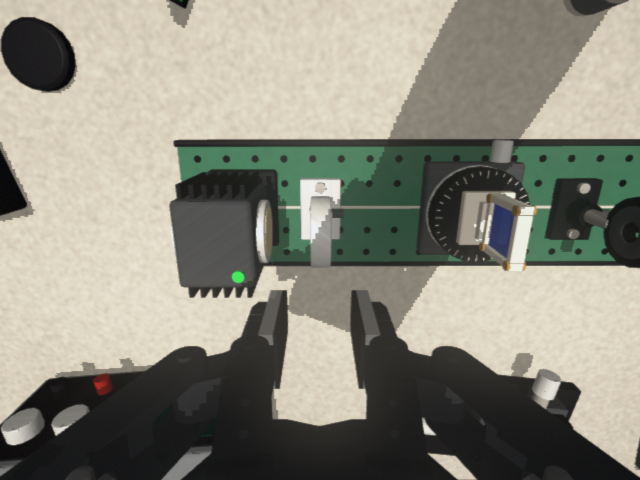

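The lens stands on the line at (320,215) in front of the lamp window (265,230). Next is the green filter. The hand moves at fingertip height 0.19 m, which clears the lamp.

Emit:
{"api": "servo_tool", "payload": {
  "increments": "0 0 0.05 2 -1.1 0 4;0 0 0.11 4.5 -2.5 0 4;0 0 0.18 7.5 -4.2 0.2 4;0 0 0.25 10.5 -6 0.4 4;0 0 0.32 13.5 -7.7 0.4 4;0 0 0.39 16.5 -9.4 0.4 4;0 0 0.45 18.7 -10.7 0.4 4;0 0 0.49 19.6 -11.2 0.4 4;0 0 0.49 19.6 -11.2 0.4 4;0 0 0.49 19.6 -11.2 0.4 4"
}}

```text
time: 20.27
eef_pos: [0.4601, -0.277, 0.2034]
tcp_rot: [0.23, 0.973, 0.002, -0.001]
contact_force: [0.5, 0.5, 0.7]
opening: 0.466
```

```bash
python3 -c "
from h import *
shot('10');loc('10',.46,-.2775,((.06,.12),(.006,.013)))
go((460,-277.5,205,63.5),(460,-277.5,85,63.5))"
```

```text
1184 [ 458.6 -277.6] [10.  50.4] 63.7
1368 [ 458.8 -277.8] [35.6 56.4] 63.0
t 20.32 tcp [ 0.4607 -0.2768  0.2037] psi 63.43 F [-0.14 -0.24  0.82] open 0.468
rot [ 0.003 -0.003 -0.001] d cm [ 0.03 -0.09 -0.13]
rot [ 0.003 -0.003 -0.001] d cm [-0.   -0.12 11.87]
```

View pics/wrist10.png

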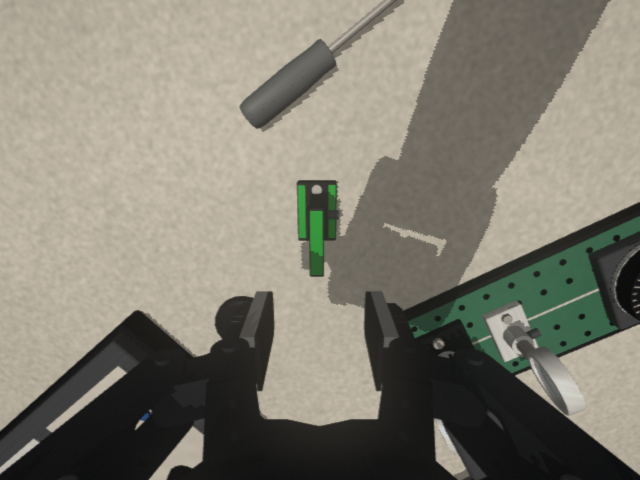

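The green filter is at (317,225), green-marked and aligned with the jaws.

Emit:
{"api": "servo_tool", "payload": {
  "increments": "0 0 0 0 -0.1 1 4;0 0 0 0.05 -0.1 3 4;0 0 0 0.05 -0.1 5.5 4;0 0 0 0.05 -0.1 8 4;0 0 0 0.05 -0.1 10 4;0 0 0 0.05 -0.1 11.5 4;0 0 0 0.05 -0.1 12 4;0 0 0 0.05 -0.1 12 4;0 0 0 0.05 -0.1 12 4"
}}

```text
time: 21.07
eef_pos: [0.4599, -0.2775, 0.0844]
tcp_rot: [0.23, 0.973, 0.001, -0.001]
contact_force: [-0.7, -0.3, 0.6]
opening: 0.466
```

Emit:
{"api": "servo_tool", "payload": {
  "increments": "0 0 0 0 0 0 2.5;0 0 0 0 0 0 0;0 0 0 0 0 0 0;0 0 0 0 0 0 0;0 0 0 0 0 0 0;0 0 0 0 0 0 0;0 0 0 0 0 0 0"
}}

```text
time: 21.65
eef_pos: [0.46, -0.2786, 0.0857]
tcp_rot: [0.23, 0.973, 0.0, 0.0]
contact_force: [-0.3, -0.9, 5.6]
opening: 0.104
```

Emit:
{"api": "servo_tool", "payload": {
  "increments": "0 0 0 0 0 -1 0;0 0 0 0 0 -3 0;0 0 0 0 0 -5.5 0;0 0 0 0 0 -8 0;0 0 0 0 0 -10.5 0;0 0 0 0 0 -13 0;0 0 0 0 0 -14.5 0;0 0 0 0 0 -14.5 0;0 0 0 0 0 -14.5 0"
}}

```text
time: 22.4
eef_pos: [0.4593, -0.2779, 0.2295]
tcp_rot: [0.23, 0.973, 0.001, -0.0]
contact_force: [0.5, -0.6, -2.4]
opening: 0.11
```

```bash
python3 -c "
from h import *
go((652,-106.5,235,91.5))"
```

```text
t 22.4 tcp [ 0.4593 -0.2779  0.2295] psi 63.37 F [ 0.52 -0.63 -2.43] open 0.11
rot [ 0.002 -0.001 -0.491] d cm [-9.54 23.96 -0.52]
```

Emit:
{"api": "servo_tool", "payload": {
  "increments": "0 0 -0.05 -0.7 1.6 -0.5 0;0 0 -0.1 -1.7 4.3 -0.8 0;0 0 -0.16 -3 7.5 -0.8 0;0 0 -0.23 -4.3 10.8 -0.8 0;0 0 -0.3 -5.6 14.1 -0.8 0;0 0 -0.37 -6.9 17.4 -0.8 0;0 0 -0.43 -8.2 20.6 -0.8 0;0 0 -0.47 -9.1 22.9 -0.8 0;0 0 -0.49 -9.5 23.9 -0.8 0;0 0 -0.49 -9.5 23.9 -0.8 0"
}}

```text
time: 23.23
eef_pos: [0.6514, -0.1049, 0.2344]
tcp_rot: [-0.014, 1.0, 0.002, -0.003]
contact_force: [-0.9, -0.9, -1.8]
opening: 0.111
```

Emit:
{"api": "servo_tool", "payload": {
  "increments": "0 0 0 0 0 0 0;0 0 0 0 0 0 0"
}}

```text
time: 23.4
eef_pos: [0.6502, -0.1079, 0.2362]
tcp_rot: [-0.012, 1.0, 0.001, -0.002]
contact_force: [-1.0, -0.6, -1.5]
opening: 0.113
```

```bash
python3 -c "
from h import *
shot('11')
W=cloud('wrist','11');np.set_printoptions(suppress=True)
go((652,-106.5,230,91.5),(652,-106.5,100.5,91.5))
X,Y,Z=W[...,0],W[...,1],W[...,2]
q=W[(Z>.14)&(Z<.166)&(np.hypot(X-.645,Y+.107)<.05)];print(len(q),q.min(0),q.max(0),np.median(q,0))
q=W[(Z>.020)&(Z<.028)&(np.hypot(X-.65,Y+.16)<.04)&(Y>-.18)];print('lensfoot',q.min(0),q.max(0))
"
```

```text
t 23.45 tcp [ 0.6503 -0.1082  0.2368] psi 91.33 F [-0.4   0.85 -1.17] open 0.11
rot [ 0.002 -0.003 -0.003] d cm [-0.18  0.16  0.68]
rot [ 0.002 -0.003 -0.003] d cm [-0.21  0.13 13.63]
3117 [ 0.62007368 -0.12574058  0.15220148] [ 0.67614087 -0.08911381  0.16596027] [ 0.63475542 -0.10979518  0.16104966]
lensfoot [ 0.62394929 -0.17771773  0.02015053] [ 0.68032908 -0.14071069  0.02791811]
```

View pics/wrist11.png

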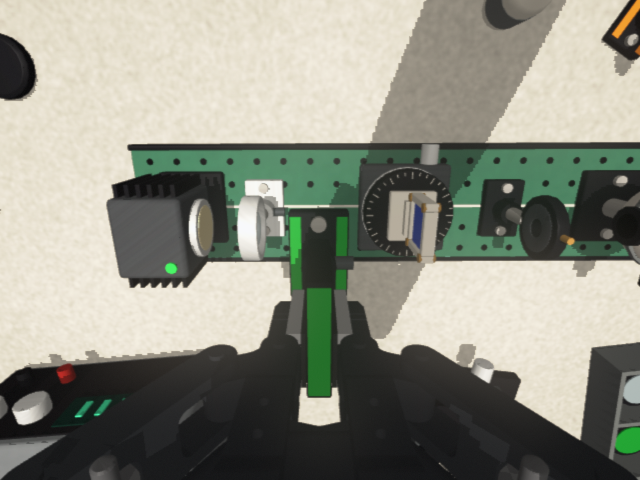

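Emit:
{"api": "servo_tool", "payload": {
  "increments": "0 0 0 -0.1 0.1 1 0;0 0 0 -0.2 0.15 3 0;0 0 0 -0.2 0.15 5 0;0 0 0 -0.2 0.15 7 0;0 0 0 -0.2 0.15 9 0;0 0 0 -0.2 0.15 11 0;0 0 0 -0.2 0.15 12.5 0;0 0 0 -0.2 0.15 13 0;0 0 0 -0.2 0.15 13 0;0 0 0 -0.2 0.15 13 0"
}}

```text
time: 24.28
eef_pos: [0.6535, -0.1056, 0.1081]
tcp_rot: [-0.012, 1.0, 0.001, -0.0]
contact_force: [1.5, -0.5, -0.6]
opening: 0.111
```

```bash
python3 -c "
from h import *
go((652.3,-106.5,100.5,91.5))"
```

```text
t 24.28 tcp [ 0.6535 -0.1056  0.1081] psi 91.41 F [ 1.5  -0.47 -0.58] open 0.111
rot [ 0.002 -0.    -0.002] d cm [ 0.13 -0.08  0.76]
```

Emit:
{"api": "servo_tool", "payload": {
  "increments": "0 0 0 0.1 0 0.2 0;0 0 0 0.1 0 0.4 0;0 0 0 0.1 0 0.6 0;0 0 0 0.1 0 0.7 0;0 0 0 0.1 0 0.7 0;0 0 0 0.1 0 0.7 0"
}}

```text
time: 24.78
eef_pos: [0.6524, -0.1052, 0.1008]
tcp_rot: [-0.013, 1.0, 0.001, -0.0]
contact_force: [-0.5, 0.3, -1.6]
opening: 0.109
```

Emit:
{"api": "servo_tool", "payload": {
  "increments": "0 0 0 0 0 0.1 0;0 0 0 0 0 0.15 0;0 0 0 0 0 0.15 0;0 0 0 0 0 0.15 0"
}}

```text
time: 25.12
eef_pos: [0.6529, -0.1054, 0.1009]
tcp_rot: [-0.013, 1.0, 0.001, 0.0]
contact_force: [-2.1, 0.0, 5.2]
opening: 0.112
```

Contact; release.

Emit:
{"api": "servo_tool", "payload": {
  "increments": "0 0 0 0 0 0 1.5;0 0 0 0 0 0 2;0 0 0 0 0 0 2.6;0 0 0 0 0 0 2.6;0 0 0 0 0 0 2.6"
}}

```text
time: 25.53
eef_pos: [0.6521, -0.1052, 0.0987]
tcp_rot: [-0.013, 1.0, 0.001, -0.001]
contact_force: [0.3, 1.1, -0.5]
opening: 0.302
```

Emit:
{"api": "servo_tool", "payload": {
  "increments": "0 0 0 0 0 -1 2.6;0 0 0 0 0 -3 2.6;0 0 0 0 0 -5.5 2.6;0 0 0 0 0 -8.5 2.6;0 0 0 0 0 -11 2.6;0 0 0 0 0 -13 2.6;0 0 0 0 0 -13 2.6"
}}

```text
time: 26.12
eef_pos: [0.6551, -0.1063, 0.2367]
tcp_rot: [-0.013, 1.0, -0.001, 0.005]
contact_force: [0.8, -1.5, 1.6]
opening: 0.304
```

Emit:
{"api": "servo_tool", "payload": {
  "increments": "0 0 0 3 0 0 2.6;0 0 0 6 0 0 2.6;0 0 0 9 0 0 2.6;0 0 0 12 0 0 2.6;0 0 0 15 0 0 2.6;0 0 0 17 0 0 2.6;0 0 0 17 0 0 2.6;0 0 0 17 0 0 2.6"
}}

```text
time: 26.78
eef_pos: [0.4818, -0.1097, 0.2289]
tcp_rot: [-0.012, 1.0, 0.001, -0.0]
contact_force: [-0.2, -0.2, -0.1]
opening: 0.305
```

```bash
python3 -c "
from h import *
shot('12',('wrist','top','scene'))
go((460,-100,235,91.5))
from itertools import product
P=np.concatenate([cloud(n,'12').reshape(-1,3) for n in('top','scene')])
for nm,x,y,b,hz in(('lens',.653,-.16,.015,(.05,.12)),('green',.651,-.106,.015,(.05,.12)),('sample',.649,-.027,.053,(.025,.08)),('iris',.647,.071,.015,(.05,.12)),('amber',.479,.1725,0,(.05,.12))):
  for t,(a,c) in(('hi',hz),('lo',(.004,.013))):
    w=.025 if nm!='amber' else .04
    q=P[(abs(P[:,1]-y)<w)&(abs(P[:,0]-x)<.04)&(P[:,2]>a+b)&(P[:,2]<c+b)]
    r=cv2.minAreaRect((q[:,:2]*1000).astype(np.float32));print(nm,t,len(q),np.round(r[0],1),np.round(r[1],1),round(r[2],1))
"
```

```text
t 26.93 tcp [ 0.4833 -0.1099  0.2293] psi 91.45 F [-0.41 -0.19  0.69] open 0.297
rot [ 0.002 -0.    -0.001] d cm [ 2.3   1.05 -0.57]
lens hi 578 [ 654.2 -159.9] [51.3 15.3] 1.5
lens lo 488 [ 654.3 -159.9] [56.2 37.4] 0.4
green hi 756 [ 652.8 -105.3] [50.6 12.5] 2.7
green lo 627 [ 651.6 -105.3] [59.5 37.9] 1.4
sample hi 631 [648.2 -26.1] [49.1 13.8] 1.7
sample lo 620 [641.7 -26.4] [59.8 42. ] 0.8
iris hi 765 [647.4  69.8] [53.7 13.8] 0.9
iris lo 847 [644.3  69.6] [65. 38.] 1.6
amber hi 819 [478.7 172.1] [11.2 54.1] 62.7
amber lo 634 [477.  172.5] [68.7 70.8] 6.2
```

View pics/top12.png

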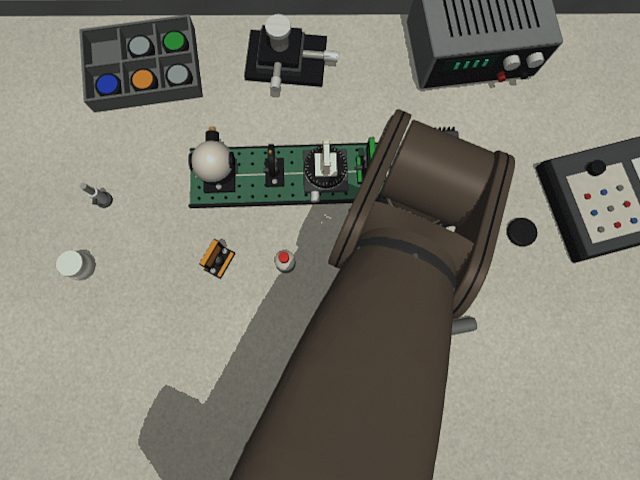

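View pics/scene12.png

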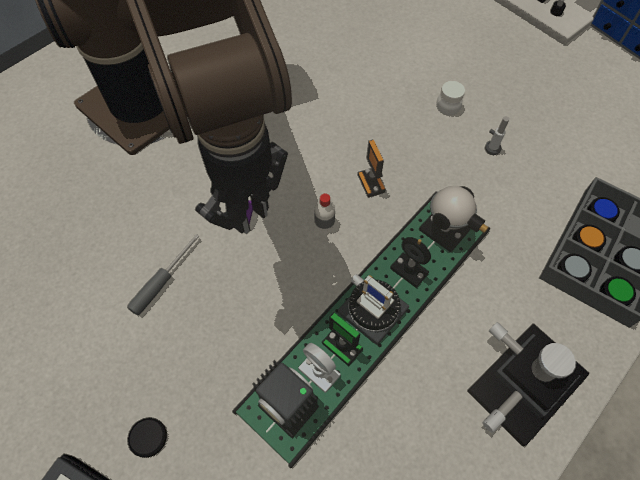

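All the pieces stand in line in both views: lens (320,365), green filter (345,335), sample (375,298), iris (412,258). The amber filter has not moved, and the hand is clear. Handing in.

```bash
python3 -c "
from plant import ctrl
print(ctrl.sign_off())"
```

```text
the job is handed in; nothing more can be done
None
```

The light path is set up and handed in at about 27 s of the 96 s allowed; the hand-in reports no verdict. I gripped each piece by its frame or ring and placed them in the order iris, sample, lens, green filter.

Last checks, from the top, scene and wrist cameras:

| Piece | Off the white line | Position along the bench | Angle to the line |
|---|---|---|---|
| Lens | about 2 mm | about 68 mm from the lamp | about 1° |
| Green filter | about 2 mm | about 123 mm from the lamp | about 1° |
| Sample | about 1 mm from the turntable's centre | on the turntable | about 1° |
| Iris | about 1 mm | about 97 mm past the turntable's centre | about 1° |

- **Undisturbed:** All four pieces stand upright. The amber filter is within 1 mm of its start, and the purple look-alike was left alone. The hand is clear of everything.
- **Disagreements:** The cameras differed by about 2–3 mm on positions, within the calibration. Some of the depth fits were contaminated by neighbouring surfaces: the first wrist check of the lens, and the final foot fits of the sample, iris and amber filter. For those pieces I relied on the upper-frame fits and, for the lens, sample and iris, on other wrist fits.

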